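Prop open the lid of the grinder's grit box

ROBOT

A 7-joint arm with a two-finger parallel gripper is mounted at the origin on the work surface. World frame = base frame: x ahead of the robot, y to its left, z up, the work surface at z = 0. Lengths are in m, angles in rad, forces in N, time in s.
With the tool pointing down it reaches from about 0.35 to 0.9 m from the base axis. Payload 19.9 kg.
Tool frame: the origin (TCP) lies midway between the tips of the shut fingers; the grasp point (between the pads) lies 19 mm behind it; z points along the fingers, y is the line along which they close (so a half turn about z gives the same grasp; the last joint's range is limited). The gripper opens to 85 mm and grips with 20 to 120 N. Pads are 22 mm wide; open, the fingers measure 114 mm over their backs; the gripper's body (76 mm by 85 mm) begins 54 mm behind the grasp point. The pads swing forward as they close: fully open they stand 13 mm farther back than shut.
Start: joints at [-1.369, 0.417, -0.01, 1.614, 0.005, 1.111, -0.053], TCP at [0.15, 0.607, 0.231] pointing down, gripper open.
Joint ranges: [-2.81, 2.81], [-0.39, 2.02], [-1.27, 1.25], [0.06, 2.57], [-1.19, 4.33], [0.19, 2], [-2.82, 2.82]. Speed limits (rad/s): [1.89, 1.89, 2.39, 2.39, 3.01, 3.01, 3.01].

INTERFACE

Orientations are given as a unit quaternion [w, x, y, z].
In Python, from plant import sense, camera, camera_model, job_done, regions_of gives the robot as it stands. The module is installed in compiled form; this text tells all that it offers.
- The arm moves only by the shell command python3 -m jog 'ROWS' [FORCE]. ROWS is a JSON object whose one key "increments" holds a list that holds one entry, the list of rows, each a list of 7 numbers: the finger opening in mm, from 0 to 85.4, then the shift along the tool's x, y, z in units of 60 mm (1.0 is 60 mm), then the turn, a rotation vector about the tool's x, y, z in units of 5 degrees (1.0 is 5 degrees). In form: {"increments": [[[grip, tx, ty, tz, rx, ry, rz], ...]]}. A call has 1 to 20 rows; each row shifts and turns the commanded pose from where the row before left it, along the tool's axes as they then stand; what a row does not reach is not made up. A row lasts 1/8 s, in which the tool goes at most 62.5 mm and 10.7 degrees, less where a joint would pass 70% of its speed; a pose out of reach is approached as far as the arm can. A call is refused whole if a number of a shift passes 1 or a number of a turn 1, either way. A call with a gripper value outside its range is refused whole. The fingers move at their own pace and stop on an object; FORCE is the grip in N (left out, the last holds). Time passes only in rows, so rows that do not move let the fingers close. It gives the time, the measured TCP pose, the force, the opening and the grip force at its end, in the units of the state.
- sense(): the state, without advancing time (a new reading comes with each control period).
- camera(name): name is "side" or "top" or "wrist"; returns the picture (400x640x3 uint8, red, green, blue); there is no depth.
- camera_model(name): a dict with "fx", "fy", "cx", "cy" (pixels), "origin" and "attitude" of the camera in the world. Camera axes: x right, y up, looking along -z (the intrinsics and any distortion apply to the point x, -y, -z); pixel columns grow to the right and rows downward; lengths in m; the calibration is good to about 2 mm. A picture is of the moment at which its call begins: read the wrist's pose just before it. camera_model takes no time and is no camera call; for the wrist camera it gives the pose at the moment of the call.
- job_done(): hands the job in; it is judged then, once.
Trained networks look in the newest picture that a camera, given by its name, has taken for a name from the list of things; names that differ only in an ending like _2 or _b are one class to them, and where a whole thing is asked for, a point or a joint stands for the part that bears it (a point fixed in the world has none). Each returns a list of dicts, best first, with "confidence" (0 to 1); they miss things now and then, are a little off and sometimes report something else, mostly with a low value. They report only what shows in the picture. A call takes as long as a camera call.
- regions_of(camera, target): "pixels" (400x640 bool, what is visible of it) and "bbox" ([centre column, centre row, width, height] in pixels, round what is visible of it).
The state is a dict: "t": time; "q": joint angles; "joint_velocities": joint speeds; "tau": joint torques, N m; "tcp_pos": TCP position; "tcp_rot": TCP orientation; "contact_force": force on the tool from outside, world axes, zero at the start; "torque": the same for the moment, N m; "opening": opening from 0.0 (shut) to 1.0 (fully open); "grip_force": force on a finger pad.
Only numpy, scipy, OpenCV 4.12 (cv2) and the standard library are available. Lean on these libraries where they do the work, as an engineer would, in place of code of your own. Each camera call takes 0.05 s, during which the arm holds its last target. There are 200 camera calls.

TASK

Lift the green lid of the grit box by its steel handle and let its stiff hinge hold it, then swing the red-handled prop rod on its side down into the channel and feel along the yellow strip, pressing only gently, until the tip drops fully into the hole. Leave the lid standing open on its prop, never let it slam, and leave the other things on the bench where they are.

Things in the scene. Friction and masses are not known exactly. Their poses are not given: they have to be found in the camera images.
- gritbox: Dark grey-blue open steel box, 260 (x) x 220 (y) x 75 mm high, fixed to the bench, turned up to 0.25 rad about z. Origin: centre of its underside; x points to the hinge side (away from the robot), y to the side with prop rod and channel, z up. 'Box x, y, z' below mean this frame.
- lid (a joint): Angle (rad) of the green lid (260 x 220 x 6 mm, 0.22 kg) about its hinge: 0 closed, grows as it opens, stop at 1.65. The hinge is stiff (friction about 0.36 N m): above about 1.0 rad the lid stays where left, below that it may fall shut. About 4 N at the handle lift it. With the prop in its hole the lid stands at 1.0 to 1.25 rad.
- lid_hinge (a point): Point on the lid's hinge axis at mid-width: the axis runs along box y at box x = 130, z = 75 mm.
- lid_handle (a point): Middle of the lid's steel handle: a round bar, 10 mm thick, 100 mm clear length, along box y, 39 mm above the lid, 245 mm from the hinge. Pinch from above, closing along box x; the bar rolls between the pads as the lid rises, so the gripper can keep pointing down. On the raised lid only 35 mm are free between bar and lid on the robot's side: open to about 40 mm before leaving.
- prop: Steel prop rod, 8 mm thick, 0.08 kg. Origin: its pivot on the lid's side edge, 130 mm from the lid hinge, at box y = 126 mm; own -x runs along the rod, y along the pivot axis. The rod is straight for 170 mm to its elbow. At rest it lies along the lid, elbow towards the robot; from there it swings down through up to 2.6 rad and stays where left (friction 0.16 N m).
- prop_grip (a point): Middle of the prop rod's round red handle, 12 mm thick, 68 mm long, sticking out from the elbow along box y; this point is 60 mm out from the rod. Pinch here from above, closing along box x (nearer the rod the gripper's body would meet it); the handle is a sleeve that spins freely on its axis, which passes through the elbow, so the rod swings while the grip stays.
- prop_tip (a point): End of the prop rod's rounded tip, 8 mm thick, 32 mm beyond the elbow, bent 45 degrees down from the rod's line, so that it stands about upright when the rod slopes 45 degrees, as it does with the tip in the hole. Lid and pivot keep the tip sideways in the middle of the channel.
- rail: Straight steel channel for the prop tip, 210 mm long, 14 wide inside, walls 6 high, fixed along the box's +y side. Origin: at mid-length, on the top face of its yellow floor strip, at box x = -50, y = 126, z = 55 mm; x along the channel away from the robot, y across, z up. Strip and tip are spoiled if pressed together with more than 20 N.
- strip_mid (a point): Same point as the channel's origin. The yellow floor strip, 170 mm long, has one dark hole, 13 (x) by 14 mm, 12 deep. The strip is clamped anywhere within 20 mm of mid-channel, so the hole centre is at an unmeasured x of -20 to +20 mm: see it, or slide the tip to find it. Tip sliding towards the robot lowers the lid, with little force; away raises it, about 5 N.
- wheel_a: Bystander: white grinding wheel, 90 mm across, 20 thick, lying loose in the box. Origin: centre of its underside.
- wheel_b: Bystander: red-brown grinding wheel, 80 mm across, 16 thick, lying loose in the box. Origin: centre of its underside.
- oilstone: Bystander: grey oilstone 150 x 50 x 25 mm, on the bench beside the box (-y side). Origin: centre of its underside.
- jar: Bystander: amber jar, 64 mm across, 85 high, on the bench by the box's far corner on the +y side. Origin: centre of its underside.
- mug: Bystander: blue mug, 80 mm across, 90 high. Origin: centre of its underside.
- screwdriver: Bystander: screwdriver lying on the bench. Origin: on its underside.
- wrench: Bystander: wrench lying on the bench. Origin: on its underside.
- oil: Bystander: white oil bottle with red cap, 60 mm across, 160 high. Origin: centre of its underside.

How it is judged:
On the way, in this order (a step that is already met when the one before it is completed fails the run):
1. the lid is raised to at least 0.9 rad, the prop rod still up (value of joint lid above 0.9 rad and z of prop_tip in the frame of rail above 0.05 m), for 0.2 s.
2. the prop rod's tip is down in the channel (z of prop_tip in the frame of rail below 0.005 m and x of prop_tip in the frame of rail between -0.06 and 0.06 m), for 0.1 s.
At the end, for the whole second after the job is handed in: The prop rod's tip stands in the hole, more than 6 mm below the top of the yellow strip, within 35 mm of mid-channel along it and 6 mm across; the lid is open more than 0.9 rad and at rest (under 0.05 rad/s) (z of prop_tip in the frame of rail below -0.006 m and x of prop_tip in the frame of rail between -0.035 and 0.035 m and y of prop_tip in the frame of rail between -0.006 and 0.006 m and value of joint lid above 0.9 rad and velocity of joint lid between -0.05 and 0.05 rad/s); the robot touches nothing.
It fails at once if the tip pressed on the strip or channel with more than 20 N (contact force between prop and rail above 20 N).
It fails at once if the lid slammed (closing faster than 1.5 rad/s below 0.6 rad) (value of joint lid below 0.6 rad and velocity of joint lid below -1.5 rad/s).
It fails at once if a bystander moved more than 20 mm (distance of any of wheel_a, wheel_b, oilstone, jar, mug, screwdriver, wrench, oil from where it was at the start of the episode above 0.02 m).
It also fails if it takes over 72 s, if anything falls off the work surface, if the arm or the gripper's body presses on something with over 40 N, if the wrist force passes 120 N, or if a joint passes its speed limit or range.

## Working session

There is one attempt and no reset: what is moved stays moved. The work goes in short steps, Python scripts to look and compute and a shell command to move; the robot and the scene stay as the last step left them, time stands still between calls to the robot, and variables do not carry over. Pictures are saved under pics/ and viewed, at most 10 in all, crops included, and the job is handed in when it is done.

```bash
mkdir -p pics; ls; python3 - <<'E'
from plant import *
import cv2
s=sense();print({k:(v if not hasattr(v,'tolist') else v.tolist()) for k,v in s.items()})
a=camera('side');b=camera('top')
cv2.imwrite('pics/side0.png',a[...,::-1]);cv2.imwrite('pics/top0.png',b[...,::-1])
for c in('side','top','wrist'):print(c,camera_model(c))
for c in('side','top'):
  for n in('gritbox','lid_handle','prop_grip','rail','lid','prop','strip_mid'):
    try:
      r=regions_of(c,n);print(c,n,[(round(float(x['confidence']),2),[round(float(z),1) for z in x['bbox']]) for x in r[:3]])
    except Exception as e:print(c,n,e)
E
```

```text
pics
{'t': 0.0, 'q': [-1.3695091136003028, 0.4179434787306711, -0.0103481341938772, 1.614177087958775, 0.0046835555822734454, 1.1106993111582368, -0.052998851578372835], 'joint_velocities': [-0.00011850078013188844, 7.999049462588281e-05, -8.859740383024178e-05, 0.0005815444351970297, 0.0011223243246711646, 0.00024469991111944586, 0.0003815904762725845], 'tau': [-0.001645480551815126, -86.44620895385742, 0.6779662147164345, -43.48948359489441, 0.019043366191908717, 0.0072656043630559, 1.963231113677466e-05], 'tcp_pos': [0.15015171478831502, 0.6063358886437351, 0.23067786472565294], 'tcp_rot': [-4.411392936490213e-05, 0.12107413582947074, 0.9926432852916104, -0.0005998771429292171], 'contact_force': [0.5141192193556786, -0.30222444567123186, -0.6379028959320332], 'torque': [0.0282412376277302, -0.016316969875225837, -0.03150228236566847], 'grip_force': 0.0, 'opening': 1.0004424895969608}
side {'fx': 501.06004488473707, 'fy': 501.06004488473707, 'cx': 314.5477262102837, 'cy': 200.88256047840193, 'origin': array([ 0.08010001, -0.92479148,  1.37459746]), 'attitude': array([ 0.9128465 ,  
[... 576 characters left out ...]
le [(0.9, [304.6, 199.5, 128.2, 74.0])]
side prop_grip [(0.44, [247.6, 184.2, 11.1, 14.5])]
side rail [(0.42, [284.4, 184.5, 54.5, 28.4])]
side lid [(0.73, [305.4, 201.0, 121.0, 73.6])]
side prop [(0.51, [273.0, 187.8, 53.2, 27.7])]
side strip_mid [(0.57, [283.2, 187.4, 49.0, 29.2]), (0.41, [240.2, 164.8, 5.4, 39.5])]
top gritbox [(0.65, [291.8, 198.7, 122.2, 120.0])]
top lid_handle []
top prop_grip [(0.51, [243.7, 251.6, 25.8, 3.3])]
top rail [(0.56, [268.4, 209.7, 7.5, 73.3])]
top lid [(0.77, [292.1, 201.5, 120.5, 117.4])]
top prop [(0.66, [249.9, 223.2, 34.0, 72.6]), (0.29, [290.7, 198.4, 120.4, 122.1])]
top strip_mid [(0.82, [269.9, 207.9, 9.5, 71.5]), (0.51, [474.6, 192.8, 42.1, 30.8])]
```

```bash
python3 - <<'E'
import cv2,numpy as np
a=cv2.imread('pics/side0.png')[120:290,190:430];b=cv2.imread('pics/top0.png')[120:290,190:430]
cv2.imwrite('pics/v1.png',np.vstack([cv2.resize(x,(400*2,566//2*2))[:300] if 0 else cv2.resize(x,None,fx=1.76*1,fy=1.76,interpolation=cv2.INTER_CUBIC) for x in(a,b)]))
E
```

```text
(no output)
```

View pics/top0.png

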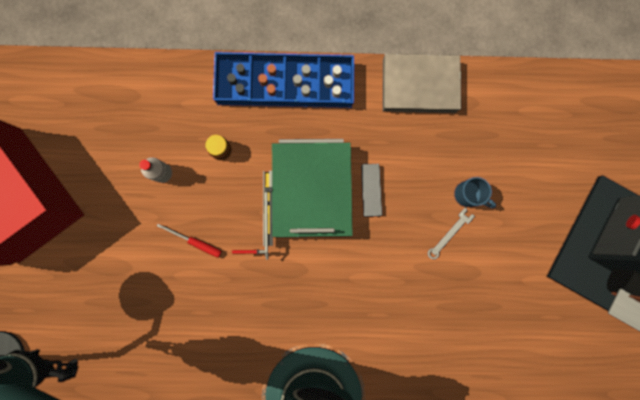

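View pics/v1.png

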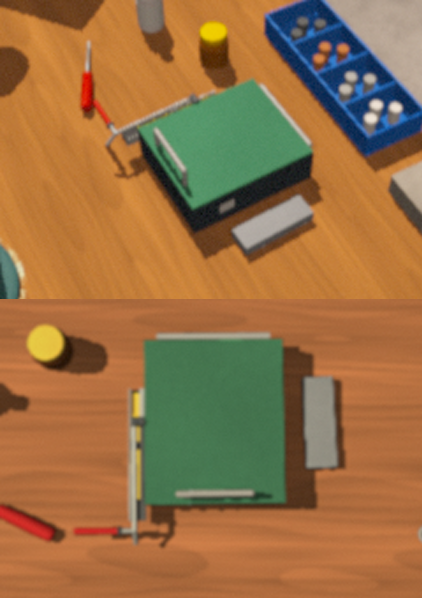

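The top view shows the green lid at columns 272–352, rows 141–237. The handle bar is at about (313,231), the red grip at about (245,252), and the yellow strip at about (268,208). The side view agrees. The gap in the strip near crop (138,445) may be the hole. Next I'll fit the box pose from both views.

```bash
cat > h.py <<'E'
import numpy as np,cv2
from scipy.spatial.transform import Rotation as R
from scipy.optimize import least_squares
from plant import *
def rot(q): return R.from_quat(np.asarray(q)[[1,2,3,0]])
def proj(m,P):
    p=rot(m['attitude']).inv().apply(np.atleast_2d(P)-m['origin'])
    return np.c_[m['cx']+m['fx']*p[:,0]/-p[:,2], m['cy']-m['fy']*p[:,1]/-p[:,2]]
def ray(m,uv):
    u,v=uv; d=rot(m['attitude']).apply([(u-m['cx'])/m['fx'],-(v-m['cy'])/m['fy'],-1]); return np.array(m['origin']),d
def tri(obs):  # [(model,uv),...]
    A=[];b=[]
    for m,uv in obs:
        o,d=ray(m,uv); d=d/np.linalg.norm(d); M=np.eye(3)-np.outer(d,d); A.append(M); b.append(M@o)
    x=np.linalg.lstsq(np.vstack(A),np.hstack(b),rcond=None)[0]; return x
def box2w(T,p): # T=x,y,z,yaw
    return R.from_euler('z',T[3]).apply(np.atleast_2d(p))+np.array(T[:3])
E
cat > fit.py <<'E'
from h import *
obs=[]
lid=np.array([[-.13,-.11,.081],[-.13,.11,.081],[.13,.11,.081],[.13,-.11,.081]])
for c in('side','top'):
    im=cv2.imread(f'pics/{c}0.png'); hsv=cv2.cvtColor(im,cv2.COLOR_BGR2HSV)
    m=cv2.inRange(hsv,(50,80,40),(85,255,255)); m[:120]=0;m[290:]=0;m[:,:190]=0;m[:,430:]=0
    m=cv2.morphologyEx(m,cv2.MORPH_CLOSE,np.ones((9,9)))
    ct=max(cv2.findContours(m,0,1)[0],key=cv2.contourArea); h=cv2.convexHull(ct)
    _,q=cv2.minEnclosingTriangle(h) if 0 else (0,cv2.approxPolyN(h,4,ensure_convex=True).reshape(-1,2).astype(float))
    obs.append((camera_model(c),q)); print(c,q.tolist())
def f(T):
    r=[]
    for m,q in obs:
        p=proj(m,box2w(T,lid)); d=np.linalg.norm(p[:,None]-q[None],axis=2); r+=list((p-q[d.argmin(1)]).ravel())
    return r
for T0 in ([.46,.1,0,0],):
    s=least_squares(f,T0); print(s.x,np.round(s.fun,1))
T=s.x
# 2-view triangulated features
def reg(c,n):
    camera(c); r=regions_of(c,n); ys,xs=np.nonzero(r[0]['pixels']); return xs.mean()+.5*0,ys.mean()
for n in('prop_grip',):
    o=[(camera_model(c),reg(c,n)) for c in('side','top')]; print(n,o[0][1],o[1][1],tri(o))
ms,mt=camera_model('side'),camera_model('top')
print('exp grip0 (box -.163.. )',[proj(m,box2w(T,[[-.16,.186,.08]])).round(1).tolist() for m in(ms,mt)])
print('exp handle',box2w(T,[[-.115,0,.12]]),[proj(m,box2w(T,[[-.115,.05,.12],[-.115,-.05,.12]])).round(1).tolist() for m in(ms,mt)])
E
python3 fit.py
```

```text
side [[368.0, 208.0], [299.0, 240.0], [266.0, 192.0], [333.0, 165.0]]
top [[352.0, 235.0], [271.0, 237.0], [273.0, 144.0], [350.0, 143.0]]
[ 0.57602352  0.01528551 -0.00737413  0.02318777] [-0.6 -0.4  1.5  1.4  0.1  0.1 -0.6 -1.1 -0.3  1.1  0.8 -0.3 -1.1 -0.6
  0.6  0.1]Traceback (most recent call last):
  File "fit.py", line 23, in <module>
    o=[(camera_model(c),reg(c,n)) for c in('side','top')]; print(n,o[0][1],o[1][1],tri(o))
                        ~~~^^^^^
  File "fit.py", line 21, in reg
    camera(c); r=regions_of(c,n); ys,xs=np.nonzero(r[0]['pixels']); return xs.mean()+.5*0,ys.mean()
                                                   ~^^^
IndexError: list index out of range
```

```bash
python3 -m jog '{"increments":[[[85,0,0,-0.1,0,0,1],[85,0,0,-0.1,0,0,1],[85,0,0,-0.1,0,0,1],[85,0,0,-0.1,0,0,1],[85,0,0,-0.1,0,0,1],[85,0,0,-0.1,0,0,1],[85,0,0,-0.1,0,0,1],[85,0,0,-0.1,0,0,1],[85,0,0,-0.1,0,0,1],[85,0,0,-0.1,0,0,1],[85,0,0,0,0,0,1],[85,0,0,0,0,0,1],[85,0,0,0,0,0,1],[85,0,0,0,0,0,1],[85,0,0,0,0,0,1],[85,0,0,0,0,0,0]]]}'
python3 -m jog '{"increments":[[[85,-0.7,0.4,0,0,0,0],[85,-0.7,0.4,0,0,0,0],[85,-0.7,0.4,0,0,0,0],[85,-0.7,0.4,0,0,0,0],[85,-0.7,0.4,0,0,0,0],[85,-0.7,0.4,0,0,0,0],[85,-0.7,0.4,0,0,0,0],[85,-0.7,0.4,0,0,0,0],[85,-0.7,0.4,0,0,0,0],[85,-0.7,0.4,0,0,0,0],[85,-0.7,0.4,0,0,0,0],[85,-0.7,0.4,0,0,0,0],[85,0,0,0,0,0,0],[85,0,0,0,0,0,0]]]}'
python3 - <<'E'
from h import *
s=sense();print(s['t'],s['tcp_pos'],rot(s['tcp_rot']).as_matrix().round(3).tolist())
m=camera_model('wrist');print(m,rot(m['attitude']).as_matrix().round(3).tolist())
a=camera('wrist');cv2.imwrite('pics/w1.png',a[...,::-1])
np.save('w1.npy',m,allow_pickle=True)
for n in('lid_handle','prop_grip','rail','lid','prop','strip_mid'):
    r=regions_of('wrist',n);print(n,[(round(float(x['confidence']),2),[round(float(z),1) for z in x['bbox']]) for x in r[:3]])
E
```

```text
t: 2.9
tcp_pos: [0.1502, 0.6067, 0.2913]
tcp_rot: [0.0, 0.7, 0.714, -0.0]
contact_force: [-0.5, -0.2, 0.2]
opening: 0.995
grip_force: 0.0
t: 4.65
tcp_pos: [0.4476, 0.1086, 0.2913]
tcp_rot: [-0.0, 0.7, 0.714, -0.0]
contact_force: [-0.4, 0.5, 0.0]
opening: 0.994
grip_force: 0.0
4.65 [0.44758593 0.10859767 0.29128817] [[-0.021, 1.0, -0.0], [1.0, 0.021, -0.0], [-0.0, -0.0, -1.0]]
{'fx': 335.5338066139198, 'fy': 335.5338066139198, 'cx': 320.98151863799603, 'cy': 200.94850911022132, 'origin': array([0.44632583, 0.1828055 , 0.43365669]), 'attitude': array([ 0.98857943, -0.15035263, -0.00151477,  0.01012417])} [[1.0, -0.02, -0.006], [0.02, 0.955, 0.297], [-0.0, -0.297, 0.955]]
lid_handle [(0.73, [412.2, 188.7, 298.0, 285.4]), (0.16, [566.2, 23.2, 109.1, 41.4])]
prop_grip [(0.65, [276.9, 82.5, 14.3, 74.9]), (0.53, [413.7, 189.9, 301.6, 285.1])]
rail [(0.85, [388.9, 142.9, 187.2, 27.3])]
lid [(0.57, [410.8, 188.2, 301.1, 288.0]), (0.46, [279.4, 83.1, 11.5, 71.0])]
prop [(0.77, [355.1, 96.2, 190.6, 100.4])]
strip_mid [(0.72, [390.5, 141.3, 194.8, 27.6])]
```

View pics/w1.png

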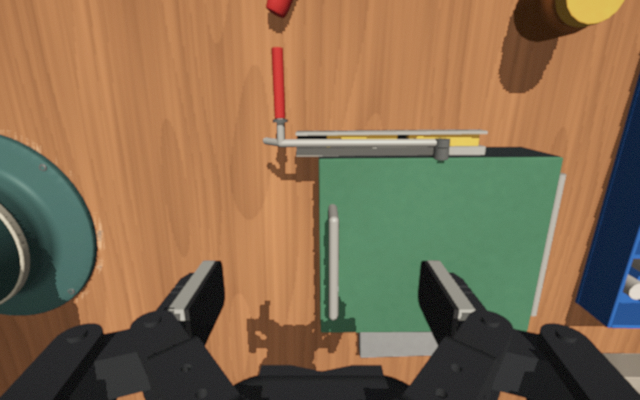

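The wrist view shows the handle bar from (333,208) to (333,318) and the red grip at column 278, rows 47–118. The yellow strip sits in the channel between columns 297 and 487, with a dark hole near column 403. I'll take a second wrist position to triangulate.

```bash
python3 -m jog '{"increments":[[[85,0.5,-0.4,0,0,0,0],[85,0.5,-0.4,0,0,0,0],[85,0,0,0,0,0,0],[85,0,0,0,0,0,0]]]}'
python3 - <<'E'
from h import *
m=camera_model('wrist');a=camera('wrist');cv2.imwrite('pics/w2.png',a[...,::-1]);np.save('w2.npy',m,allow_pickle=True)
w1=cv2.imread('pics/w1.png');w2=a[...,::-1]
cv2.imwrite('pics/v2.png',np.vstack([cv2.resize(w1[30:230,250:516],None,fx=3,fy=3,interpolation=2)[:300*0+297] , cv2.resize(w2[100:199,250:516],None,fx=3,fy=3,interpolation=2)]))
r=regions_of('wrist','prop_grip');print([(x['confidence'],x['bbox']) for x in r])
for n,w in(('1',w1),('2',w2)):
    hsv=cv2.cvtColor(np.ascontiguousarray(w),cv2.COLOR_BGR2HSV)
    red=cv2.inRange(hsv,(0,150,80),(8,255,255))|cv2.inRange(hsv,(172,150,80),(180,255,255))
    k,l,st,ce=cv2.connectedComponentsWithStats(red); print(n,'red',[(st[i].tolist(),ce[i].round(1).tolist()) for i in range(1,k) if st[i][4]>100])
    ye=cv2.inRange(hsv,(22,150,100),(35,255,255)); k,l,st,ce=cv2.connectedComponentsWithStats(ye); print(n,'yel',[(st[i].tolist()) for i in range(1,k) if st[i][4]>30])
    gr=cv2.inRange(hsv,(50,80,40),(85,255,255)); gr=cv2.morphologyEx(gr,cv2.MORPH_OPEN,np.ones((5,5)))
    hand=cv2.inRange(hsv,(0,0,110),(180,60,255)); hand[:200]=0;
    hand[:,:322]=0;hand[:,360:]=0; hand2=cv2.inRange(hsv,(0,0,110),(180,60,255))
    k,l,st,ce=cv2.connectedComponentsWithStats(hand2); print(n,'grey',[(st[i].tolist(),ce[i].round(1).tolist()) for i in range(1,k) if 100<st[i][4]<4000])
E
```

```text
t: 5.5
tcp_pos: [0.3989, 0.1671, 0.2914]
tcp_rot: [0.0, 0.7, 0.714, 0.0]
contact_force: [0.7, -0.8, 0.3]
opening: 0.996
grip_force: 0.0
[(0.79, [323.8, 142.8, 7.5, 63.3])]
1 red [([266, 0, 27, 16, 313], [278.8, 5.9]), ([272, 47, 13, 71, 779], [278.1, 81.8])]
1 yel [[567, 0, 56, 23, 939], [442, 137, 37, 2, 38]]
1 grey [([263, 119, 175, 31, 1517], [347.6, 141.6]), ([296, 130, 191, 6, 829], [388.8, 132.2]), ([448, 146, 38, 10, 341], [466.6, 150.8]), ([297, 149, 33, 8, 124], [312.2, 153.9]), ([530, 173, 36, 143, 954], [547.7, 242.9]), ([0, 205, 25, 98, 557], [13.1, 239.3]), ([328, 204, 12, 116, 1112], [333.4, 260.9]), ([169, 261, 46, 60, 781], [189.6, 289.5]), ([427, 260, 48, 60, 814], [452.1, 288.5]), ([625, 275, 15, 25, 266], [633.1, 287.2]), ([359, 331, 79, 27, 1880], [396.8, 343.5]), ([604, 354, 36, 40, 748], [627.3, 367.2])]
2 red [([309, 0, 51, 74, 1729], [332.8, 34.7]), ([319, 110, 12, 64, 682], [324.4, 142.0])]
2 yel [[602, 28, 38, 62, 1751], [367, 189, 68, 3, 94], [445, 188, 67, 4, 87]]
2 grey [([0, 169, 39, 9, 170], [16.0, 172.4]), ([306, 180, 169, 21, 1204], [386.0, 195.4]), ([338, 180, 183, 8, 1180], [427.2, 183.4]), ([63, 182, 27, 18, 130], [77.8, 189.1]), ([481, 195, 38, 11, 325], [500.7, 200.7]), ([566, 222, 30, 106, 606], [580.6, 273.7]), ([0, 226, 74, 106, 1041], [44.2, 258.6]), ([369, 253, 15, 112, 1053], [376.4, 308.7]), ([168, 261, 47, 60, 782], [189.5, 289.5]), ([427, 260, 48, 59, 802], [452.1, 288.1]), ([390, 370, 30, 15, 293], [404.4, 374.9])]
```

View pics/v2.png

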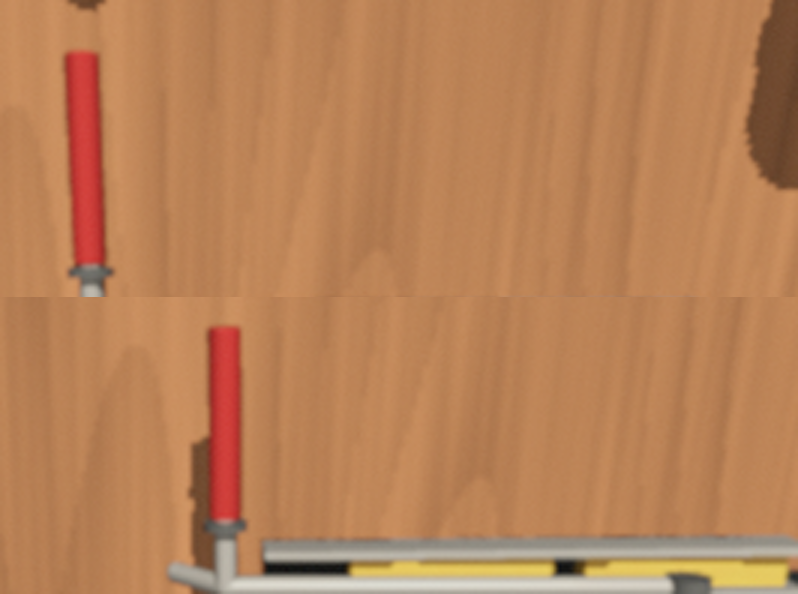

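The crop shows the hole clearly in the second view, at columns 435–445 (centre about 440, row 190), with the rail spanning columns 338–521. Now I'll triangulate.

```bash
cat > t.py <<'E'
from h import *
m1=np.load('w1.npy',allow_pickle=True).item();m2=np.load('w2.npy',allow_pickle=True).item();mt=camera_model('top')
print('grip mid',tri([(m1,(278.1,81.8)),(m2,(324.4,142.0))]))
print('handle mid',tri([(m1,(333.4,263)),(m2,(376.4,309.5))]))
print('rail outer wall top L,R',tri([(m1,(296,131)),(m2,(338,183))]),tri([(m1,(487,131)),(m2,(521,183))]))
T=[0.576,.0153,0,.0232]
def fit(T):
  pts=[([-.13,-.11,.081],m1,(320.5,333)),([-.13,.11,.081],m1,(319,157.5)),([.13,.11,.081],m1,(561,157))]
  return pts
# joint fit of x,y,z,yaw to triangulated/pixels
F=[([-.155,.133+.002,.061],m1,(296,131)),([.055,.135,.061],m1,(487,131)),([-.155,.135,.061],m2,(338,183)),([.055,.135,.061],m2,(521,183)),
 ([-.115,0,.12],m1,(333.4,262)),([-.115,0,.12],m2,(376.4,309.5)),([-.13,.11,.081],m1,(319.5,158)),([-.13,-.11,.081],m1,(320,332)),([.13,.11,.081],m1,(561,157)),
 ([-.13,.11,.081],mt,(271.5,237)),([.13,-.11,.081],mt,(350.5,143)),([-.13,-.11,.081],mt,(352,236)),([.13,.11,.081],mt,(273,143))]
f=lambda T:np.hstack([(proj(m,box2w(T,p))[0]-uv) for p,m,uv in F])
s=least_squares(f,[.576,.0153,0,.0232],loss='soft_l1');print(s.x.round(4),f(s.x).round(1))
T=s.x;T[2]=0
# hole: intersect ray with strip z, to box frame
for m,uv in((m2,(440,190)),(m1,(403,138))):
    for z in(.055,):
        o,d=ray(m,uv);P=o+d*(z-o[2])/d[2];print('hole box',R.from_euler('z',-T[3]).apply(P-T[:3]),'world',P)
for n,p in dict(handle=[-.115,0,.12],hinge=[.13,0,.075],pivot=[0,.126,.081],strip=[-.05,.126,.055]).items(): print(n,box2w(T,p)[0].round(4))
p=tri([(m1,(278.1,81.8)),(m2,(324.4,142.0))]);print('grip in box',R.from_euler('z',-T[3]).apply(p-T[:3]))
E
python3 t.py
```

```text
grip mid [0.4026322  0.19569914 0.07651475]
handle mid [0.46367628 0.01378121 0.11083653]
rail outer wall top L,R [0.41938212 0.14570887 0.05544085] [0.62953066 0.15049232 0.0590369 ]
[ 0.5779  0.014  -0.0051  0.02  ] [ 0.8 -0.1 -0.6  0.   0.7  0.  -1.3 -0.2 -0.   4.  -0.8  4.4 -0.2 -1.5
 -0.5 -3.   0.7 -0.4  0.6 -1.1  0.7 -0.6  0.1 -0.4 -0.5 -0.6]
hole box [-0.03628585  0.1262254   0.055     ] world [0.53909648 0.13944085 0.055     ]
hole box [-0.03657716  0.12719948  0.055     ] world [0.5387857 0.1404089 0.055    ]
handle [0.4629 0.0117 0.12  ]
hinge [0.7079 0.0166 0.075 ]
pivot [0.5754 0.1399 0.081 ]
strip [0.5254 0.1389 0.055 ]
grip in box [-0.1715955   0.18520669  0.07651475]
```

```bash
python3 -m jog '{"increments":[[[85,-0.52,0.2,0,0,0,0],[85,-0.52,0.2,0,0,0,0],[85,-0.52,0.2,0,0,0,0],[85,-0.52,0.2,0,0,0,0],[85,-0.52,0.2,0,0,0,0],[85,0,0,0.6,0,0,0],[85,0,0,0.6,0,0,0],[85,0,0,0.6,0,0,0],[85,0,0,0.5,0,0,0],[85,0,0,0.4,0,0,0],[85,0,0,0.3,0,0,0],[85,0,0,0.19,0,0,0],[85,0,0,0,0,0,0],[85,0,0,0,0,0,0]]]}'
python3 - <<'E'
from h import *
a=camera('wrist');cv2.imwrite('pics/w3.png',a[...,::-1])
E
```

```text
t: 7.35
tcp_pos: [0.462, 0.0123, 0.1005]
tcp_rot: [0.0, 0.7, 0.714, 0.0]
contact_force: [0.1, -1.1, 0.9]
opening: 0.994
grip_force: 0.0
```

View pics/w3.png

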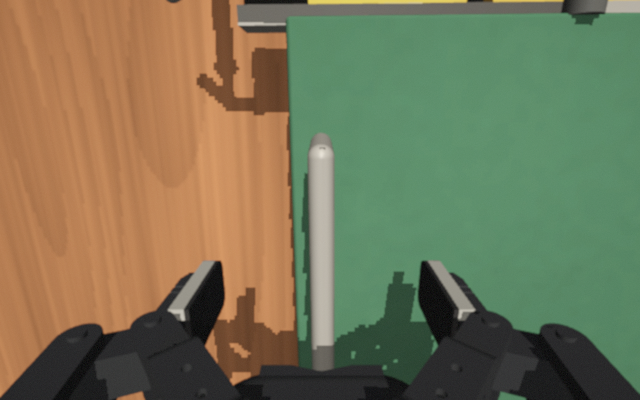

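The bar is centred between the pads (columns 220 and 425, bar at 320). I'll close on it.

```bash
python3 -m jog '{"increments":[[[4,0,0,0,0,0,0],[4,0,0,0,0,0,0],[4,0,0,0,0,0,0],[4,0,0,0,0,0,0],[4,0,0,0,0,0,0],[4,0,0,0,0,0,0],[4,0,0,0,0,0,0],[4,0,0,0,0,0,0]]]}' 40
python3 - <<'E'
import numpy as np
from plant import sense
p=np.array([sense()['tcp_pos'][0],sense()['tcp_pos'][2]])
r=.249;H=np.array([.708,.075])
f=lambda t:np.array([.708-r*np.cos(t+.1816),.075+r*np.sin(t+.1816)])
N=24;prev=f(0)
for t in np.arange(1,N+1)*1.36/N:
    d=f(t)-prev;prev=f(t);print(round(t,2),(d/.06).round(2),end='; ')
E
```

```text
t: 8.4
tcp_pos: [0.4624, 0.0125, 0.1002]
tcp_rot: [0.001, 0.7, 0.714, 0.0]
contact_force: [5.5, 0.5, -2.0]
opening: 0.095
grip_force: 38.9
0.06 [0.05 0.23]; 0.11 [0.06 0.23]; 0.17 [0.07 0.22]; 0.23 [0.09 0.22]; 0.28 [0.1  0.21]; 0.34 [0.11 0.21]; 0.4 [0.12 0.2 ]; 0.45 [0.13 0.19]; 0.51 [0.14 0.19]; 0.57 [0.16 0.18]; 0.62 [0.16 0.17]; 0.68 [0.17 0.16]; 0.74 [0.18 0.15]; 0.79 [0.19 0.14]; 0.85 [0.2  0.13]; 0.91 [0.21 0.11]; 0.96 [0.21 0.1 ]; 1.02 [0.22 0.09]; 1.08 [0.22 0.08]; 1.13 [0.23 0.07]; 1.19 [0.23 0.05]; 1.25 [0.23 0.04]; 1.3 [0.23 0.03]; 1.36 [0.23 0.01];
```

```bash
python3 -m jog '{"increments":[[[4,0,0.05,-0.23,0,0,0],[4,0,0.06,-0.23,0,0,0],[4,0,0.07,-0.22,0,0,0],[4,0,0.09,-0.22,0,0,0],[4,0,0.1,-0.21,0,0,0],[4,0,0.11,-0.21,0,0,0],[4,0,0.12,-0.2,0,0,0],[4,0,0.13,-0.19,0,0,0],[4,0,0.14,-0.19,0,0,0],[4,0,0.16,-0.18,0,0,0],[4,0,0.16,-0.17,0,0,0],[4,0,0.17,-0.16,0,0,0],[4,0,0,0,0,0,0]]]}'
```

```text
t: 10.02
tcp_pos: [0.5435, 0.0147, 0.2456]
tcp_rot: [-0.001, 0.7, 0.714, 0.0]
contact_force: [-10.5, 8.7, 10.5]
opening: 0.098
grip_force: 40.0
```

```bash
python3 -m jog '{"increments":[[[4,0,0.18,-0.14,0,0,0],[4,0,0.19,-0.13,0,0,0],[4,0,0.2,-0.12,0,0,0],[4,0,0.21,-0.11,0,0,0],[4,0,0.21,-0.1,0,0,0],[4,0,0.22,-0.09,0,0,0],[4,0,0.22,-0.08,0,0,0],[4,0,0.23,-0.06,0,0,0],[4,0,0.23,-0.05,0,0,0],[4,0,0.23,-0.03,0,0,0],[4,0,0.23,-0.02,0,0,0],[4,0,0.23,-0.01,0,0,0],[4,0,0,0,0,0,0],[4,0,0,0,0,0,0]]]}'
```

```text
t: 11.78
tcp_pos: [0.6997, 0.0189, 0.3038]
tcp_rot: [0.001, 0.699, 0.715, 0.002]
contact_force: [-0.1, 12.7, 19.5]
opening: 0.099
grip_force: 43.6
```

```bash
python3 -m jog '{"increments":[[[15,0,0,0,0,0,0],[25,0,0,0,0,0,0],[40,0,0,0,0,0,0],[40,0,0,0,0,0,0],[40,0,0,0,0,0,0],[40,0,0,-0.3,0,0,0],[40,0,0,-0.5,0,0,0],[40,0,0,-0.8,0,0,0],[40,0,0,-0.8,0,0,0],[40,0.5,-0.5,-0.2,0,0,0],[40,0.8,-0.5,0,0,0,0],[40,0.8,-0.3,0,0,0,0],[85,0,0,0,0,0,0],[85,0,0,0,0,0,0]]]}'
python3 - <<'E'
from h import *
for c in('wrist','side','top'):
    m=camera_model(c);a=camera(c);cv2.imwrite(f'pics/{c}4.png',a[...,::-1])
    if c=='wrist':np.save('w4.npy',m,allow_pickle=True)
    for n in('prop_grip','lid_handle'):
        r=regions_of(c,n);print(c,n,[(round(float(x['confidence']),2),[round(float(z),1) for z in x['bbox']]) for x in r[:3]])
a=cv2.imread('pics/side4.png')[60:300,180:450];b=cv2.imread('pics/wrist4.png')
cv2.imwrite('pics/v4.png',np.hstack([cv2.resize(a,(400,356)),cv2.resize(b,(400,250)).repeat(1,0) if 0 else cv2.copyMakeBorder(cv2.resize(b,(400,250)),0,106,0,0,0)]))
E
```

```text
t: 13.52
tcp_pos: [0.6176, 0.1409, 0.458]
tcp_rot: [0.0, 0.7, 0.714, 0.0]
contact_force: [-0.4, 0.2, 0.1]
opening: 0.875
grip_force: 0.0
wrist prop_grip [(0.94, [348.1, 115.6, 14.3, 107.6])]
wrist lid_handle [(0.84, [358.8, 213.1, 99.5, 301.9])]
side prop_grip [(0.52, [315.2, 111.7, 10.4, 32.1]), (0.49, [305.1, 91.2, 8.9, 10.1])]
side lid_handle [(0.9, [335.3, 143.8, 72.4, 116.7])]
top prop_grip [(0.57, [475.4, 191.8, 45.6, 29.5]), (0.22, [311.2, 135.5, 91.2, 24.8])]
top lid_handle [(0.89, [310.0, 135.5, 90.7, 28.0])]
```

View pics/v4.png

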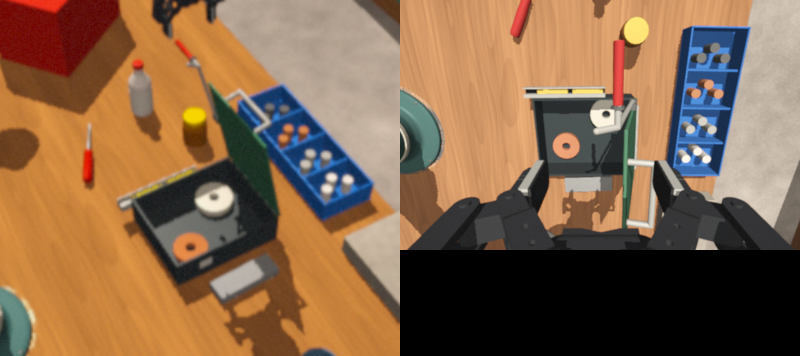

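The lid stands open, with the wheels undisturbed. The red grip shows at wrist pixel (348,116). I'll take one more view to triangulate it.

```bash
python3 -m jog '{"increments":[[[85,0.4,-0.6,0,0,0,0],[85,0.4,-0.6,0,0,0,0],[85,0,0,0,0,0,0],[85,0,0,0,0,0,0]]]}'
python3 - <<'E'
from h import *
m4=np.load('w4.npy',allow_pickle=True).item();m5=camera_model('wrist');a=camera('wrist');cv2.imwrite('pics/w5.png',a[...,::-1]);np.save('w5.npy',m5,allow_pickle=True)
b=cv2.cvtColor(cv2.imread('pics/wrist4.png'),cv2.COLOR_BGR2RGB)
E=[]
for w in(b,a):
    hsv=cv2.cvtColor(w,cv2.COLOR_RGB2HSV);red=cv2.inRange(hsv,(0,150,80),(8,255,255))|cv2.inRange(hsv,(172,150,80),(180,255,255))
    k,l,st,ce=cv2.connectedComponentsWithStats(red)
    for i in range(1,k):
        if st[i][4]>200: print(st[i].tolist(),ce[i].round(1))
    i=max([i for i in range(1,k) if 300<st[i][4] and st[i][1]>5 and st[i][3]>60],key=lambda i:st[i][4])
    ys,xs=np.nonzero(l==i);t=ys<ys.min()+6;u=ys>ys.max()-6
    E.append(((xs[t].mean(),ys.min()),(xs[u].mean(),ys.max()),tuple(ce[i])))
for j in range(3): print(tri([(m4,E[0][j]),(m5,E[1][j])]).round(4))
th=1.356
for th in(1.25,1.3,1.35,1.4):
  d=np.array([-np.cos(th),0,np.sin(th)]);n=np.array([np.sin(th),0,np.cos(th)])
  print(th,box2w([.5779,.014,0,.02],np.array([.13,.186,.075])+.3*d+.003*n).round(4),proj(m5,box2w([.5779,.014,0,.02],np.array([[.13,.186,.075]])+.3*d+.003*n)).round(1))
print(E)
E
```

```text
t: 14.48
tcp_pos: [0.5449, 0.1878, 0.4571]
tcp_rot: [0.0, 0.7, 0.714, 0.0]
contact_force: [-0.7, -0.6, 0.4]
opening: 0.993
grip_force: 0.0
[176, 0, 34, 61, 1073] [192.3  28.8]
[340, 63, 21, 106, 1832] [349.4 114.5]
[224, 26, 35, 66, 1047] [240.8  59.4]
[436, 140, 27, 94, 1588] [448.5 185.5]
[0.6354 0.2356 0.3669]
[0.6368 0.1675 0.3696]
[0.6356 0.2037 0.3691]
1.25 [[0.6124 0.2007 0.3606]] [[412.7 185.5]]
1.3 [[0.6268 0.201  0.3649]] [[434.1 187. ]]
1.35 [[0.6414 0.2013 0.3684]] [[456.2 188.2]]
1.4 [[0.6561 0.2016 0.3711]] [[478.6 189.2]]
[((np.float64(351.20212765957444), np.int64(63)), (np.float64(348.8315789473684), np.int64(168)), (np.float64(349.3919213973799), np.float64(114.49454148471615))), ((np.float64(452.9306930693069), np.int64(140)), (np.float64(444.0659340659341), np.int64(233)), (np.float64(448.54534005037783), np.float64(185.5264483627204)))]
```

```bash
python3 -m jog '{"increments":[[[85,0.11,0.76,0,0,0,0],[85,0.11,0.76,0,0,0,0],[85,0,0,0.5,0,0,0],[85,0,0,0.5,0,0,0],[85,0,0,0.4,0,0,0],[85,0,0,0.25,0,0,0],[85,0,0,0.15,0,0,0],[85,0,0,0,0,0,0],[6,0,0,0,0,0,0],[6,0,0,0,0,0,0],[6,0,0,0,0,0,0],[6,0,0,0,0,0,0],[6,0,0,0,0,0,0],[6,0,0,0,0,0,0],[6,0,0,0,0,0,0],[6,0,0,0,0,0,0]]]}' 40
python3 - <<'E'
import numpy as np
th=np.radians(76.2-np.arange(25)*4.6)  # elevation above horizontal towards robot
p=np.c_[-170*np.cos(th),170*np.sin(th)];d=np.diff(p,axis=0)/60
for a,x in zip(th[1:],d):print(round(np.degrees(a),1),x.round(2),end=';')
E
```

```text
t: 16.52
tcp_pos: [0.6356, 0.2031, 0.349]
tcp_rot: [0.0, 0.7, 0.714, 0.0]
contact_force: [-0.4, 0.3, 3.5]
opening: 0.128
grip_force: 39.1
71.6 [-0.22 -0.06];67.0 [-0.21 -0.08];62.4 [-0.21 -0.1 ];57.8 [-0.2  -0.11];53.2 [-0.19 -0.13];48.6 [-0.18 -0.14];44.0 [-0.16 -0.16];39.4 [-0.15 -0.17];34.8 [-0.14 -0.18];30.2 [-0.12 -0.19];25.6 [-0.11 -0.2 ];21.0 [-0.09 -0.21];16.4 [-0.07 -0.22];11.8 [-0.06 -0.22];7.2 [-0.04 -0.22];2.6 [-0.02 -0.23];-2.0 [-0.   -0.23];-6.6 [ 0.02 -0.23];-11.2 [ 0.04 -0.22];-15.8 [ 0.05 -0.22];-20.4 [ 0.07 -0.22];-25.0 [ 0.09 -0.21];-29.6 [ 0.1 -0.2];-34.2 [ 0.12 -0.19];
```

```bash
python3 -m jog '{"increments":[[[6,0,-0.22,0.06,0,0,0],[6,0,-0.21,0.08,0,0,0],[6,0,-0.21,0.1,0,0,0],[6,0,-0.2,0.11,0,0,0],[6,0,-0.19,0.13,0,0,0],[6,0,-0.18,0.14,0,0,0],[6,0,-0.16,0.16,0,0,0],[6,0,-0.15,0.17,0,0,0],[6,0,-0.14,0.18,0,0,0],[6,0,-0.12,0.19,0,0,0],[6,0,-0.11,0.2,0,0,0],[6,0,-0.09,0.21,0,0,0],[6,0,0,0,0,0,0],[6,0,0,0,0,0,0]]]}'
```

```text
t: 18.27
tcp_pos: [0.5163, 0.2, 0.2443]
tcp_rot: [0.0, 0.701, 0.714, -0.001]
contact_force: [-0.9, -5.8, -1.2]
opening: 0.123
grip_force: 39.0
```

```bash
python3 -m jog '{"increments":[[[6,0,-0.07,0.22,0,0,0],[6,0,-0.06,0.22,0,0,0],[6,0,-0.04,0.22,0,0,0],[6,0,-0.02,0.23,0,0,0],[6,0,0,0.23,0,0,0],[6,0,0.02,0.23,0,0,0],[6,0,0.04,0.22,0,0,0],[6,0,0.05,0.22,0,0,0],[6,0,0.07,0.22,0,0,0],[6,0,0.09,0.21,0,0,0],[6,0,0.1,0.2,0,0,0],[6,0,0.12,0.19,0,0,0],[6,0,0,0,0,0,0],[6,0,0,0,0,0,0]]]}'
python3 - <<'E'
from h import *
m=camera_model('wrist');a=camera('wrist');b=camera('side')
cv2.imwrite('pics/v6.png',np.hstack([a[:,:,::-1][:300,150:550],cv2.resize(b[110:260,220:420,::-1],(400,300))]))
E
```

```text
t: 20.02
tcp_pos: [0.5344, 0.2006, 0.0883]
tcp_rot: [-0.0, 0.701, 0.714, -0.001]
contact_force: [-2.3, -6.1, -3.7]
opening: 0.124
grip_force: 39.0
```

View pics/v6.png

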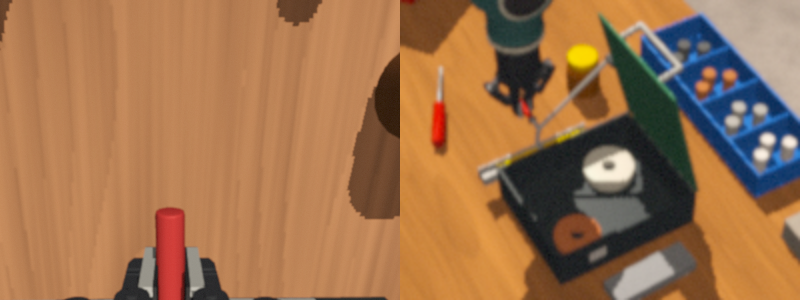

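```bash
python3 -m jog '{"increments":[[[6,0,0.03,0.04,0,0,0],[6,0,0.03,0.04,0,0,0],[6,0,0.03,0.04,0,0,0],[6,0,0.03,0.03,0,0,0],[6,0,0.03,0.03,0,0,0],[6,0,0,0,0,0,0],[6,0,0,0,0,0,0]]]}' 25
for i in 1; do :; done
python3 -m jog '{"increments":[[[6,0,0.02,0.025,0,0,0],[6,0,0.01,0.015,0,0,0],[6,0,0,0,0,0,0]]]}'
```

```text
t: 21.0
tcp_pos: [0.5432, 0.2008, 0.0777]
tcp_rot: [-0.0, 0.7, 0.714, -0.001]
contact_force: [-3.6, -6.1, -2.9]
opening: 0.121
grip_force: 39.0
t: 21.38
tcp_pos: [0.5451, 0.2009, 0.0753]
tcp_rot: [-0.0, 0.7, 0.714, -0.0]
contact_force: [-2.3, -6.4, -4.3]
opening: 0.125
grip_force: 38.9
```

```bash
python3 -m jog '{"increments":[[[6,0,0.02,0.02,0,0,0],[6,0,0.02,0.02,0,0,0],[6,0,0,0,0,0,0]]]}'
python3 -m jog '{"increments":[[[6,0,0.01,0.015,0,0,0],[6,0,0,0,0,0,0]]]}'
python3 -m jog '{"increments":[[[6,0,0.01,0.01,0,0,0],[6,0,0,0,0,0,0]]]}'
```

```text
t: 21.75
tcp_pos: [0.5473, 0.201, 0.0728]
tcp_rot: [-0.0, 0.7, 0.714, -0.001]
contact_force: [-2.8, -6.1, -3.9]
opening: 0.123
grip_force: 38.9
t: 22.0
tcp_pos: [0.548, 0.201, 0.072]
tcp_rot: [-0.0, 0.7, 0.714, -0.001]
contact_force: [-2.9, -5.8, -3.0]
opening: 0.121
grip_force: 38.9
t: 22.25
tcp_pos: [0.5486, 0.201, 0.0714]
tcp_rot: [-0.0, 0.7, 0.714, -0.001]
contact_force: [-1.8, -5.1, -2.6]
opening: 0.125
grip_force: 39.0
```

```bash
python3 -m jog '{"increments":[[[6,0,0.01,0.01,0,0,0],[6,0,0,0,0,0,0]]]}'
```

```text
t: 22.5
tcp_pos: [0.5491, 0.201, 0.0708]
tcp_rot: [-0.0, 0.7, 0.714, -0.001]
contact_force: [-3.2, -5.8, -3.2]
opening: 0.124
grip_force: 38.9
```

```bash
python3 -m jog '{"increments":[[[6,0,0.01,0.01,0,0,0],[6,0,0,0,0,0,0]]]}'
```

```text
t: 22.75
tcp_pos: [0.5497, 0.201, 0.0701]
tcp_rot: [-0.0, 0.7, 0.714, -0.001]
contact_force: [-3.1, -6.4, -3.0]
opening: 0.123
grip_force: 38.9
```

```bash
python3 -m jog '{"increments":[[[6,0,0.01,0.01,0,0,0],[6,0,0,0,0,0,0]]]}' | grep -E 'tcp_pos|contact'
python3 -m jog '{"increments":[[[6,0,0.008,0.01,0,0,0],[6,0,0,0,0,0,0]]]}'| grep -E 'tcp_pos|contact'
```

```text
tcp_pos: [0.5503, 0.201, 0.0695]
contact_force: [-2.8, -5.2, -3.1]
tcp_pos: [0.5508, 0.2011, 0.0689]
contact_force: [-3.6, -5.3, -3.1]
```

```bash
python3 -m jog '{"increments":[[[6,0,0.008,0.01,0,0,0],[6,0,0,0,0,0,0]]]}' | grep -E 'tcp_pos|contact'
```

```text
tcp_pos: [0.5513, 0.201, 0.0684]
contact_force: [-3.1, -5.8, -3.9]
```

```bash
python3 -m jog '{"increments":[[[6,0,0.008,0.01,0,0,0],[6,0,0,0,0,0,0]]]}' | grep -E 'tcp_pos|contact'
```

```text
tcp_pos: [0.5517, 0.2011, 0.0679]
contact_force: [-5.4, -5.7, -0.4]
```

```bash
python3 -m jog '{"increments":[[[6,0,0.003,0.005,0,0,0],[6,0,0,0,0,0,0]]]}' | grep -E 'tcp_pos|contact'
```

```text
tcp_pos: [0.5519, 0.2011, 0.0676]
contact_force: [-5.9, -6.3, 1.2]
```

Contact shows as a rise of about 4 N in Fz from the baseline of about -3 N. Now I'll slide towards the robot.

```bash
python3 -m jog '{"increments":[[[6,0,-0.015,0,0,0,0],[6,0,-0.015,0,0,0,0],[6,0,0,0,0,0,0]]]}' | grep -E 'tcp_pos|contact'
```

```text
tcp_pos: [0.5512, 0.201, 0.0681]
contact_force: [1.8, -5.7, -0.8]
```

```bash
python3 -m jog '{"increments":[[[6,0,-0.015,0,0,0,0],[6,0,-0.015,0,0,0,0],[6,0,0,0,0,0,0]]]}' | grep -E 'tcp_pos|contact'
```

```text
tcp_pos: [0.5497, 0.201, 0.0682]
contact_force: [3.9, -6.1, 1.4]
```

```bash
python3 -m jog '{"increments":[[[6,0,-0.015,0,0,0,0],[6,0,-0.015,0,0,0,0],[6,0,0,0,0,0,0]]]}' | grep -E 'tcp_pos|contact'
```

```text
tcp_pos: [0.5479, 0.2009, 0.0682]
contact_force: [3.0, -6.3, 1.1]
```

```bash
python3 -m jog '{"increments":[[[6,0,-0.015,0,0,0,0],[6,0,-0.015,0,0,0,0],[6,0,0,0,0,0,0]]]}' | grep -E 'tcp_pos|contact'
```

```text
tcp_pos: [0.5461, 0.2009, 0.0682]
contact_force: [1.5, -5.4, 1.8]
```

```bash
python3 -m jog '{"increments":[[[6,0,-0.015,0,0,0,0],[6,0,-0.015,0,0,0,0],[6,0,0,0,0,0,0]]]}' | grep -E 'tcp_pos|contact'
```

```text
tcp_pos: [0.5443, 0.2008, 0.0682]
contact_force: [2.8, -5.5, 0.8]
```

```bash
python3 -m jog '{"increments":[[[6,0,-0.015,0,0,0,0],[6,0,-0.01,0,0,0,0],[6,0,0,0,0,0,0]]]}' | grep -E 'tcp_pos|contact'
```

```text
tcp_pos: [0.5428, 0.2008, 0.0682]
contact_force: [2.5, -6.6, 1.4]
```

```bash
python3 -m jog '{"increments":[[[6,0,-0.015,0,0,0,0],[6,0,-0.01,0,0,0,0],[6,0,0,0,0,0,0]]]}' | grep -E 'tcp_pos|contact'
```

```text
tcp_pos: [0.5413, 0.2007, 0.0682]
contact_force: [2.5, -6.4, 1.3]
```

```bash
python3 -m jog '{"increments":[[[6,0,-0.01,0,0,0,0],[6,0,-0.01,0,0,0,0],[6,0,0,0,0,0,0]]]}' | grep -E 'tcp_pos|contact'
```

```text
tcp_pos: [0.5401, 0.2007, 0.0682]
contact_force: [3.1, -7.3, 0.6]
```

```bash
python3 -m jog '{"increments":[[[6,0,-0.01,0,0,0,0],[6,0,-0.01,0,0,0,0],[6,0,0,0,0,0,0]]]}' | grep -E 'tcp_pos|contact'
```

```text
tcp_pos: [0.5389, 0.2007, 0.0682]
contact_force: [3.6, -7.3, 1.4]
```

```bash
python3 -m jog '{"increments":[[[6,0,-0.01,0,0,0,0],[6,0,-0.01,0,0,0,0],[6,0,0,0,0,0,0]]]}' | grep -E 'tcp_pos|contact'
```

```text
tcp_pos: [0.5377, 0.2007, 0.0682]
contact_force: [2.5, -7.0, -0.4]
```

```bash
python3 -m jog '{"increments":[[[6,0,-0.01,0,0,0,0],[6,0,-0.01,0,0,0,0],[6,0,0,0,0,0,0]]]}' | grep -E 'tcp_pos|contact'
```

```text
tcp_pos: [0.5365, 0.2006, 0.0682]
contact_force: [2.5, -7.5, 0.8]
```

```bash
python3 -m jog '{"increments":[[[6,0,0,0.01,0,0,0],[6,0,0,0,0,0,0]]]}' | grep -E 'tcp_pos|contact'
```

```text
tcp_pos: [0.5364, 0.2006, 0.0675]
contact_force: [2.5, -7.4, 0.3]
```

```bash
python3 -m jog '{"increments":[[[6,0,0,0.01,0,0,0],[6,0,0,0,0,0,0]]]}' | grep -E 'tcp_pos|contact'
```

```text
tcp_pos: [0.5364, 0.2007, 0.0669]
contact_force: [2.6, -6.0, 1.1]
```

```bash
python3 -m jog '{"increments":[[[6,0,0,0.01,0,0,0],[6,0,0,0,0,0,0]]]}' | grep -E 'tcp_pos|contact'
```

```text
tcp_pos: [0.5364, 0.2006, 0.0663]
contact_force: [2.2, -6.5, 0.1]
```

```bash
python3 -m jog '{"increments":[[[6,0,0,0.01,0,0,0],[6,0,0,0,0,0,0]]]}' | grep -E 'tcp_pos|contact'
```

```text
tcp_pos: [0.5363, 0.2006, 0.0657]
contact_force: [2.7, -6.9, 0.8]
```

```bash
python3 -m jog '{"increments":[[[6,0,0,0.01,0,0,0],[6,0,0,0,0,0,0]]]}' | grep -E 'tcp_pos|contact'
```

```text
tcp_pos: [0.5363, 0.2006, 0.0651]
contact_force: [2.1, -7.1, 0.3]
```

```bash
python3 -m jog '{"increments":[[[6,0,0,0.01,0,0,0],[6,0,0,0,0,0,0]]]}' | grep -E 'tcp_pos|contact'
```

```text
tcp_pos: [0.5363, 0.2006, 0.0645]
contact_force: [1.4, -6.4, 0.3]
```

```bash
python3 -m jog '{"increments":[[[6,0,0,0.01,0,0,0],[6,0,0,0.01,0,0,0],[6,0,0,0,0,0,0]]]}' | grep -E 'tcp_pos|contact'
```

```text
tcp_pos: [0.5363, 0.2006, 0.0632]
contact_force: [2.7, -6.1, 0.5]
```

```bash
python3 -m jog '{"increments":[[[6,0,0,0.01,0,0,0],[6,0,0,0.01,0,0,0],[6,0,0,0,0,0,0]]]}' | grep -E 'tcp_pos|contact'
```

```text
tcp_pos: [0.5362, 0.2006, 0.062]
contact_force: [1.7, -5.7, 0.0]
```

```bash
python3 - <<'E'
from h import *
a=camera('wrist');b=camera('side');c=camera('top')
f=lambda x:cv2.resize(x[:,:,::-1],(400,300),interpolation=2)
cv2.imwrite('pics/v7.png',np.vstack([np.hstack([f(b[150:210,235:315]),f(c[165:255,230:350])]),np.hstack([f(a),f(a[240:400,220:433])])]))
m=camera_model('side');T=[.5779,.014,0,.02]
for n,p in dict(hole=[-.0365,.126,.055],mid=[-.05,.126,.055],end1=[-.155,.126,.061],end2=[.055,.126,.061],pivot135=[.1,.126,.2]).items():
    q=proj(m,box2w(T,p))[0];print(n,q.round(1),((q-[235,150])*5).round(0))
E
```

```text
hole [290.6 183.5] [278. 167.]
mid [287.2 184.9] [261. 175.]
end1 [259.9 195.5] [124. 227.]
end2 [313.4 172.6] [392. 113.]
pivot135 [324.4 139.6] [447. -52.]
```

View pics/v7.png

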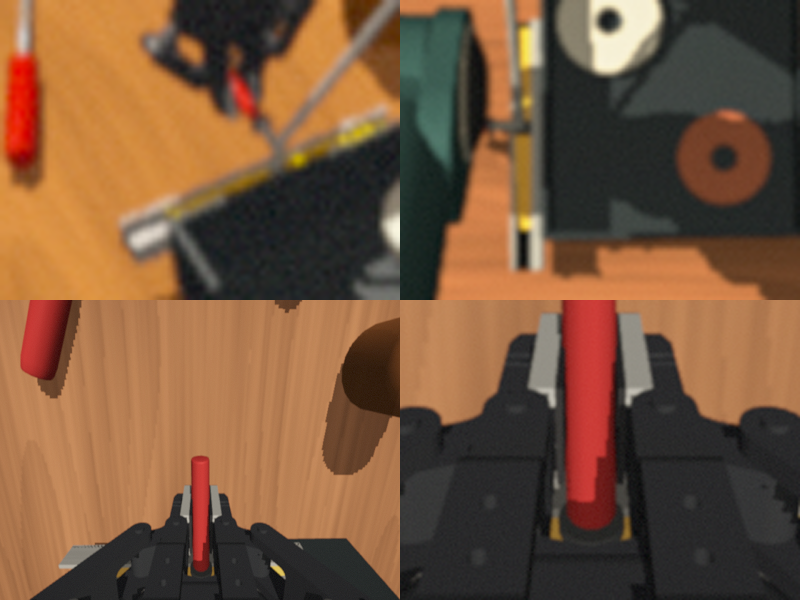

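The rod tip enters the channel at side-crop pixel (278,170). The hole's predicted position is (278,167), so the tip is going into the hole. I'll keep lowering gently.

```bash
python3 -m jog '{"increments":[[[6,0,0,0.01,0,0,0],[6,0,0,0.01,0,0,0],[6,0,0,0,0,0,0]]]}' | grep -E 'tcp_pos|contact'
```

```text
tcp_pos: [0.5362, 0.2006, 0.0608]
contact_force: [2.0, -6.3, 0.3]
```

```bash
python3 -m jog '{"increments":[[[6,0,0,0.01,0,0,0],[6,0,0,0.01,0,0,0],[6,0,0,0,0,0,0]]]}' | grep -E 'tcp_pos|contact'
```

```text
tcp_pos: [0.5362, 0.2006, 0.0596]
contact_force: [0.6, -5.8, 0.2]
```

```bash
python3 -m jog '{"increments":[[[6,0,0,0.01,0,0,0],[6,0,0,0.01,0,0,0],[6,0,0,0,0,0,0]]]}' | grep -E 'tcp_pos|contact'
```

```text
tcp_pos: [0.5362, 0.2006, 0.0584]
contact_force: [0.9, -7.0, 0.2]
```

```bash
python3 -m jog '{"increments":[[[6,0,0,0.01,0,0,0],[6,0,0,0,0,0,0]]]}' | grep -E 'tcp_pos|contact'
```

```text
tcp_pos: [0.5362, 0.2007, 0.0578]
contact_force: [1.5, -6.6, -0.5]
```

```bash
python3 -m jog '{"increments":[[[6,0,0,0.01,0,0,0],[6,0,0,0,0,0,0]]]}' | grep -E 'tcp_pos|contact'
```

```text
tcp_pos: [0.5362, 0.2006, 0.0572]
contact_force: [0.6, -7.1, 0.0]
```

```bash
python3 -m jog '{"increments":[[[6,0,0,0.01,0,0,0],[6,0,0,0,0,0,0]]]}' | grep -E 'tcp_pos|contact'
```

```text
tcp_pos: [0.5361, 0.2007, 0.0566]
contact_force: [0.5, -7.2, -0.6]
```

```bash
python3 -m jog '{"increments":[[[6,0,0,0.01,0,0,0],[6,0,0,0,0,0,0]]]}' | grep -E 'tcp_pos|contact|t:'
```

```text
t: 32.65
tcp_pos: [0.5362, 0.2006, 0.056]
tcp_rot: [0.0, 0.701, 0.714, 0.0]
contact_force: [1.4, -7.2, 1.3]
```

```bash
python3 -m jog '{"increments":[[[6,0,0,0.006,0,0,0],[6,0,0,0,0,0,0]]]}' | grep -E 'tcp_pos|contact'
```

```text
tcp_pos: [0.5362, 0.2006, 0.0558]
contact_force: [0.2, -6.9, 3.0]
```

```bash
python3 -m jog '{"increments":[[[6,0,0,0.006,0,0,0],[6,0,0,0,0,0,0]]]}' | grep -E 'tcp_pos|contact'
```

```text
tcp_pos: [0.5362, 0.2006, 0.0555]
contact_force: [-0.2, -8.0, 6.2]
```

The tip has bottomed out 12 mm below strip level. I'll release and rise.

```bash
python3 -m jog '{"increments":[[[6,0,0,-0.01,0,0,0],[12,0,0,0,0,0,0],[18,0,0,0,0,0,0],[30,0,0,0,0,0,0],[40,0,0,0,0,0,0],[45,0,0,0,0,0,0],[45,0,0,-0.2,0,0,0],[45,0,0,-0.4,0,0,0],[45,0,0,-0.6,0,0,0],[45,0.5,0,-0.6,0,0,0],[45,0.8,-0.3,-0.6,0,0,0],[45,0.8,-0.5,-0.6,0,0,0],[45,0.5,-0.5,-0.6,0,0,0],[45,0,0,0,0,0,0],[45,0,0,0,0,0,0]]]}'
python3 - <<'E'
from h import *
b=camera('side');c=camera('wrist')
f=lambda x:cv2.resize(x[:,:,::-1],(400,300),interpolation=2)
cv2.imwrite('pics/v8.png',np.hstack([f(b[90:240,220:420]),f(c)]))
E
```

```text
t: 35.02
tcp_pos: [0.4572, 0.3517, 0.2691]
tcp_rot: [0.0, 0.7, 0.714, 0.0]
contact_force: [-1.0, 0.3, 0.2]
opening: 0.525
grip_force: 0.0
```

View pics/v8.png

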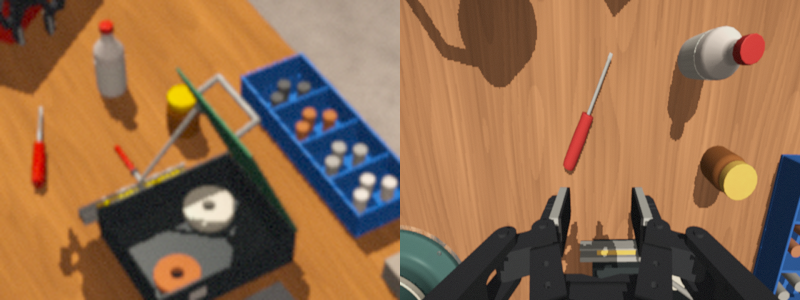

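The lid stands on its prop with the tip in the hole, the gripper is clear, and nothing else has moved. I'm handing in.

```bash
python3 -c "
from plant import *
print(job_done())"
```

```text
the job is handed in; nothing more can be done
None
```

I handed the job in at about 35 s. The lid stands open on its prop, with the tip bottomed in the hole about 12 mm below the strip. The gripper is clear, and the last picture shows the other things where they were; the hand-in call gave no verdict.

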